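Make up a packer set to the red line and lock it in its magazine

ROBOT

A 6-joint arm with a two-finger parallel gripper is mounted at the origin on the work surface. World frame = base frame: x ahead of the robot, y to its left, z up, the work surface at z = 0. Lengths are in mm, angles in rad, forces in N, time in s.
With the tool pointing down it reaches from about 250 to 725 mm from the base axis. Payload 9.7 kg.
Tool frame: the origin (TCP) lies at the very end of the fingers, on their centre line; the grasp point (between the pads) lies 19 mm behind it; z points along the fingers, y is the line along which they close (so a half turn about z gives the same grasp; the last joint's range is limited). The gripper opens to 85 mm and grips with 20 to 120 N. Pads are 22 mm wide; open, the fingers measure 114 mm over their backs; the gripper's body (76 mm by 85 mm) begins 54 mm behind the grasp point. The pads swing forward as they close: fully open they stand 13 mm farther back than shut.
Start: joints at [-1.255, 0.087, 0.176, 1.66, 0, 1.571], TCP at [170.815, -522.799, 231.284] pointing down, gripper open.
Joint ranges: [-3.13, 3.13], [-0.85, 1.81], [-1.15, 1.24], [-2.2, 2.28], [-1.44, 1.52], [-3.14, 3.14]. Speed limits (rad/s): [2.22, 2.22, 2.57, 3.14, 3.14, 3.14].

INTERFACE

Orientations are given as a rotation vector (axis times angle).
In Python, from plant import manip gives the robot as it stands. The module is installed in compiled form; this text tells all that it offers.
- The arm moves only by the shell command python3 -m handwheel 'ROWS' [FORCE]. ROWS is JSON, a list of rows, each a list of 3 entries, a list of its own where there are three numbers: the shift along the tool's x, y, z in cm, then the turn, a rotation vector about the tool's x, y, z in degrees, then the gripper command: -1 is fully open, 1 is shut, values between are in proportion. In form: [[[tx, ty, tz], [ax, ay, az], hand], ...]. A call has 1 to 12 rows; each row shifts and turns the commanded pose from where the row before left it, along the tool's axes as they then stand; what a row does not reach is not made up. A row lasts 1/10 s, in which the tool goes at most 50 mm and 8.59 degrees, less where a joint would pass 70% of its speed; a pose out of reach is approached as far as the arm can. A call with a gripper value outside its range is refused whole. The fingers move at their own pace and stop on an object; FORCE is the grip in N (left out, the last holds). Time passes only in rows, so rows that do not move let the fingers close. It gives the time, the measured TCP pose, the force, the opening and the grip force at its end, in the units of the state.
- manip.get_state(): the state, without advancing time (a new reading comes with each control period).
- manip.read_camera(name): name is "scene" or "side" or "wrist"; returns (picture, depth): 480x640x3 uint8, red, green, blue; 480x640 float32, mm along the optical axis (not along the pixel's ray), 0 where there is no reading.
- manip.camera_info(name): a dict with "fx", "fy", "cx", "cy" (pixels), "dist" ([k1, k2, p1, p2, k3] as OpenCV has them; the pictures are not rectified), "xyz" and "rotation" of the camera in the world. Camera axes: x right, y up, looking along -z (the intrinsics and any distortion apply to the point x, -y, -z); pixel columns grow to the right and rows downward; lengths in mm; the calibration is good to about 2 mm. A picture is of the moment at which its call begins: read the wrist's pose just before it. camera_info takes no time and is no camera call; for the wrist camera it gives the pose at the moment of the call.
- manip.job_done(): hands the job in; it is judged then, once.
Trained networks look in the newest picture that a camera, given by its name, has taken for a name from the list of things; names that differ only in an ending like _2 or _b are one class to them, and where a whole thing is asked for, a point or a joint stands for the part that bears it (a point fixed in the world has none). Each returns a list of dicts, best first, with "confidence" (0 to 1); they miss things now and then, are a little off and sometimes report something else, mostly with a low value. They report only what shows in the picture. A call takes as long as a camera call.
- manip.spot_in(camera, name): "extent" ([left, top, right, bottom] in pixels, round what is visible of it).
- manip.regions_of(camera, name): "pixels" (480x640 bool, what is visible of it) and "extent" ([left, top, right, bottom] in pixels, round what is visible of it).
- manip.spot_point(camera, name): "location" ([column, row] in pixels: a listed point, or the origin of a listed thing).
The state is a dict: "clock": time; "joints": joint angles; "joint_vel": joint speeds; "joint_torque": joint torques, N m; "ee_pos": TCP position; "tool_rot": TCP orientation; "force": force on the tool from outside, world axes, zero at the start; "ft_torque": the same for the moment, N m; "finger_gap": opening from 0.0 (shut) to 1.0 (fully open); "gripper_force": force on a finger pad.
Only numpy, scipy, OpenCV 4.12 (cv2) and the standard library are available. Lean on these libraries where they do the work, as an engineer would, in place of code of your own. Each camera call takes 0.05 s, during which the arm holds its last target. There are 200 camera calls.

TASK

Make up a packer set for the boat cradle: one packer is already in the slotted tube; stack more on top of it, choosing thick and thin ones, until the top of the stack is level with the red line, and leave the left-over packer where it lies. Then swing the bar shut over the tube, right up to its stop, so that its hole lies over the hole in the steel post, and push the thumbscrew down through both until its head sits on the bar. Leave everything else on the bench where it is.

Things in the scene. Friction and masses are not known exactly. Their poses are not given: they have to be found in the camera images.
- magazine: Fixed: plywood base 110 x 180 x 12 mm carrying a slotted grey tube (in its middle) and two dark steel posts 78.5 mm above the bench: a round hinge post, 24 mm thick, 55 mm from the tube's axis at the magazine's +y, and a square post, 30 mm, with a hole, 55 mm away at -y. Origin under the middle of the base, on the bench and on the tube's axis; z up.
- tube_floor (a point): Middle of the tube's floor (top of the base, 12 mm above the bench); axes as the magazine's. Bore 44 mm, walls 4 mm thick; two slots face the magazine's +x and -x, 31 mm wide from top to floor, so fingers closing along x can lower a packer inside. Straight wall 58 mm high, then an 8 mm flared lip to 78 mm above the bench.
- red_line (a point): On the tube's axis at the height of the red line painted round the tube: 52 mm above the tube floor. A thick packer is 20 mm, a thin one 12 mm: two thick and one thin make exactly this height.
- lug_hole (a point): Middle of the mouth of the 12 mm hole in the top of the square steel post, 78.5 mm above the bench; the hole runs straight down, 66 mm deep; axes as the magazine's.
- bar (a joint): Angle of the aluminium bar about the hinge post, rad. 0: shut on its stop, lying along the magazine's -y, its hole over the square post's. Grows as it opens, clockwise from above (-y, then -x, then +y), to 2.7; starts at 1.9 to 2.45. Stays where left; about 1 N at the knob turns it. Bar 142 x 26 x 8 mm, top face 88 mm above the bench.
- bar_hinge (a point): On the hinge axis at the top face of the bar, 88 mm above the bench.
- bar_knob (a point): On the axis of the bar's black upright knob (14 mm thick, 32 mm high, from 88 to 120 mm above the bench), 110 mm above the bench and 55 mm from the hinge axis; turns with the bar.
- bar_hole (a point): Middle of the mouth of the 12 mm through-hole near the bar's free end, at the bar's top face, 110 mm from the hinge axis.
- board: Fixed light wooden board 90 x 290 x 12 mm, on which three packers lie in a row along its y axis, about 95 mm apart. Origin under its middle, on the bench.
- thick_a: Thick packer: blue plastic disc, 40 mm diameter, 20 mm thick, about 32 g. Origin at its centre; z is its axis. At the start one of the four packers (any of them) lies in the tube on its floor, the other three flat on the board.
- thick_b: The second thick packer, the same as thick_a.
- thin_a: Thin packer: yellow plastic disc, 40 mm diameter, 12 mm thick, about 20 g. Origin at its centre; z is its axis.
- thin_b: The second thin packer, the same as thin_a. One of the thin packers is left over.
- thumbscrew: Brass thumbscrew, about 45 g: round head 22 mm diameter, 14 mm high, above a plain shank 8 mm thick and 26 mm long with a tapered tip. It needs no turning. Origin in the middle of the underside of the head; z up through the head. It starts upright in its block, the underside of the head on the block's top, 36 mm above the bench.
- screw_block: Fixed dark wooden block 44 x 44 x 36 mm with an 11 mm through-hole in which the thumbscrew stands. Origin under its middle, on the bench.
- glue: Bystander: white glue bottle, 56 mm across, 150 mm high, standing. Origin under its middle.
- screwdriver: Bystander: screwdriver with a red handle, 190 mm long, lying along its x.
- tape_roll: Bystander: yellow roll of tape, 90 mm across, 25 mm high, lying flat. Origin under its middle.
- screw_jar: Bystander: amber glass jar with a steel cap, 60 mm across, 75 mm high. Origin under its middle.
- hammer: Bystander: hammer lying along its x.
- offcut: Bystander: dark wooden offcut 100 x 45 x 20 mm. Origin under its middle.
- clamp: Bystander: blue screw clamp lying flat, about 70 x 160 mm, 14 mm thick.

How it is judged (in metres and radians):
On the way, in this order (a step that is already met when the one before it is completed fails the run):
1. two thick packers and one thin one lie flat in the tube, the top level with the red line (horizontal distance between each of thick_a, thick_b and tube_floor below 0.005 m and z of thick_a in the frame of tube_floor between 0.007 and 0.044 m and angle between the z axis of each of thick_a, thick_b and the z axis of tube_floor, either way round below 0.1 rad and linear speed of each of thick_a, thick_b below 0.03 m/s and z of thick_b in the frame of tube_floor between 0.007 and 0.044 m and ((horizontal distance between thin_a and tube_floor below 0.005 m and z of thin_a in the frame of tube_floor between 0.003 and 0.048 m and angle between the z axis of thin_a and the z axis of tube_floor, either way round below 0.1 rad and linear speed of thin_a below 0.03 m/s and horizontal distance between thin_b and tube_floor above 0.06 m and distance of thin_b from where it was at the start of the episode below 0.03 m) or (horizontal distance between thin_b and tube_floor below 0.005 m and z of thin_b in the frame of tube_floor between 0.003 and 0.048 m and angle between the z axis of thin_b and the z axis of tube_floor, either way round below 0.1 rad and linear speed of thin_b below 0.03 m/s and horizontal distance between thin_a and tube_floor above 0.06 m and distance of thin_a from where it was at the start of the episode below 0.03 m))), for 0.2 s.
2. with the stack in place, the bar is swung shut over the tube (all of step 1 and value of joint bar below 0.05 rad), for 0.2 s.
3. the thumbscrew is through the bar and the post, its head on the bar (all of step 2 and horizontal distance between thumbscrew and lug_hole below 0.004 m and z of thumbscrew in the frame of lug_hole below 0.0125 m and angle between the z axis of thumbscrew and the z axis of lug_hole, either way round below 0.12 rad and linear speed of thumbscrew below 0.03 m/s), for 0.2 s.
At the end, for the whole second after the job is handed in: Both thick packers and one thin lie flat in the tube (5 mm of its axis, 0.10 rad, top at most 2 mm over the red line); the spare thin one within 30 mm of its start; bar within 0.05 rad of its stop; thumbscrew upright (0.12 rad), within 4 mm of the hole axis, head within 3 mm of the bar; all at rest (all of step 3); the robot touches nothing.
It fails at once if another thing on the bench is moved more than 40 mm (distance of any of glue, screwdriver, tape_roll, screw_jar, hammer, offcut, clamp from where it was at the start of the episode above 0.04 m).
It also fails if it takes over 72 s, if anything falls off the work surface, if the arm or the gripper's body presses on something with over 40 N, if the wrist force passes 120 N, or if a joint passes its speed limit or range.

## Working session

There is one attempt and no reset: what is moved stays moved. The work goes in short steps, Python scripts to look and compute and a shell command to move; the robot and the scene stay as the last step left them, time stands still between calls to the robot, and variables do not carry over. Pictures are saved under pics/ and viewed, at most 10 in all, crops included, and the job is handed in when it is done.

```bash
mkdir -p pics; ls
python3 - <<'E'
from plant import manip
import cv2
s=manip.get_state();print({k:s[k] for k in('clock','ee_pos','tool_rot','finger_gap','force')})
for c in("scene","side","wrist"):
    im,d=manip.read_camera(c);cv2.imwrite(f"pics/{c}0.png",im[:,:,::-1])
    i=manip.camera_info(c);print(c,i)
E
```

```text
pics
{'clock': 0.0, 'ee_pos': array([ 170.7426218 , -522.59563448,  230.59693319]), 'tool_rot': array([-3.10123012e+00, -4.93777630e-01,  3.01193696e-04]), 'finger_gap': 1.0002532161676139, 'force': array([-0.50771221,  0.19866927, -0.16278171])}
scene {'fx': 510.42928429546134, 'fy': 510.42928429546134, 'cx': 318.3133482667778, 'cy': 242.8193832873686, 'dist': array([-0.0553125,  0.       ,  0.       ,  0.       ,  0.       ]), 'xyz': array([1090.20953767,  655.54231233, 1161.75762005]), 'rotation': array([0.30283763, 0.79108067, 2.31484231])}
side {'fx': 444.1670711742634, 'fy': 444.1670711742634, 'cx': 319.955725640401, 'cy': 244.2083096316614, 'dist': array([-0.08173269,  0.        ,  0.        ,  0.        ,  0.        ]), 'xyz': array([ 276.51918774, -548.97949379,  902.03457341]), 'rotation': array([ 0.66424088, -0.14361206, -0.37959683])}
wrist {'fx': 382.97624843820716, 'fy': 382.97624843820716, 'cx': 318.40223251415586, 'cy': 238.72514145041262, 'dist': array([-0.04094945,  0.        ,  0.        ,  0.        ,  0.        ]), 'xyz': array([ 251.62232867, -496.83885244,  371.69406177]), 'rotation': array([-0.28764861,  0.2106576 , -1.2421704 ])}
```

View pics/scene0.png

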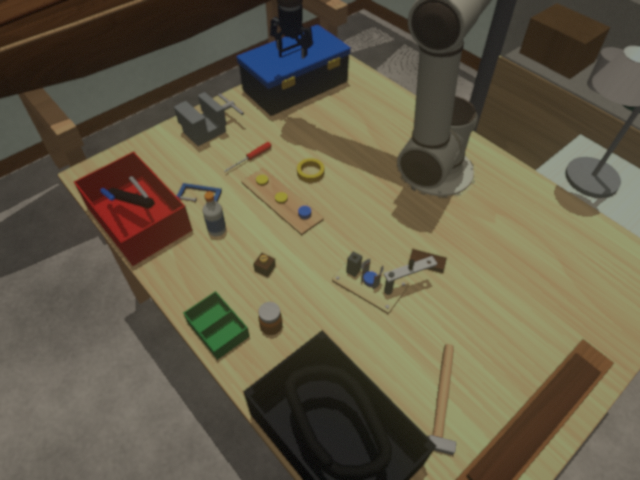

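View pics/side0.png

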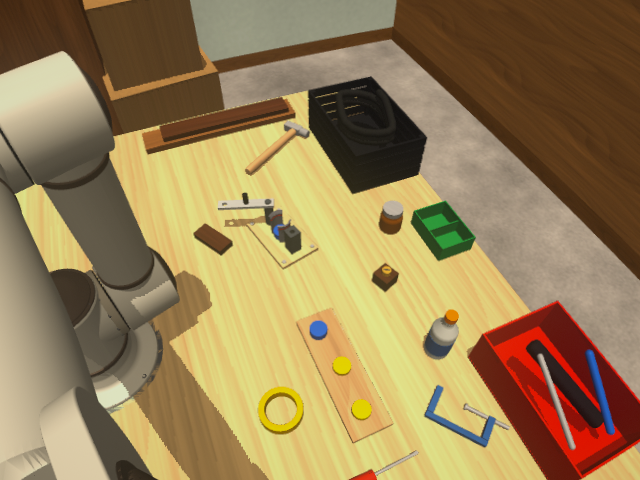

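Scene view: board with two yellow packers at (262,180) and (281,198) and a blue one at (305,212). The tube, with a blue packer inside, is at (371,279); the bar is open to (432,262) and the block with the screw is at (264,263). The side view agrees: blue (318,330), yellow (342,366) and (361,409), tube about (281,230), block (385,277).

```bash
cat > h.py <<'E'
from plant import manip
import numpy as np, cv2
from scipy.spatial.transform import Rotation as R
def ray(i,uv):
    K=np.array([[i['fx'],0,i['cx']],[0,i['fy'],i['cy']],[0,0,1]])
    x,y=cv2.undistortPoints(np.array([[uv]],float),K,i['dist'])[0,0]
    d=R.from_rotvec(i['rotation']).apply([x,-y,-1]); return np.array(i['xyz']),d/np.linalg.norm(d)
def proj(i,p):
    q=R.from_rotvec(i['rotation']).inv().apply(np.array(p)-i['xyz'])
    K=np.array([[i['fx'],0,i['cx']],[0,i['fy'],i['cy']],[0,0,1]])
    return cv2.projectPoints(np.array([[q[0],-q[1],-q[2]]]),np.zeros(3),np.zeros(3),K,i['dist'])[0][0,0]
def tri(rays):
    A=np.zeros((3,3));b=np.zeros(3)
    for o,d in rays:
        P=np.eye(3)-np.outer(d,d);A+=P;b+=P@o
    p=np.linalg.solve(A,b);return p,max(np.linalg.norm((np.eye(3)-np.outer(d,d))@(p-o)) for o,d in rays)
def plane(i,uv,z):
    o,d=ray(i,uv);return o+d*(z-o[2])/d[2]
def rel(target,yaw_y=None):
    """shift in tool cm to reach TCP target (mm)"""
    s=manip.get_state();T=R.from_rotvec(s['tool_rot']);return T.inv().apply(np.array(target)-s['ee_pos'])/10
E
python3 - <<'E'
from h import *
np.set_printoptions(precision=1,suppress=True)
names=['thick_a','thin_a','tube_floor','red_line','lug_hole','bar_hinge','bar_knob','bar_hole','thumbscrew','screw_block','board','magazine']
I={c:manip.camera_info(c) for c in('scene','side')}
for n in names:
    L={c:[(np.array(r['location']),r['confidence']) for r in manip.spot_point(c,n)] for c in I}
    for c in I: print(n,c,[(u.round(1).tolist(),round(f,2)) for u,f in L[c]])
    for u,f in L['scene']:
        for v,g in L['side']:
            p,e=tri([ray(I['scene'],u),ray(I['side'],v)])
            if e<8: print('   ',p,round(e,1))
print(manip.get_state()['clock'])
E
```

```text
thick_a scene [([305.1, 210.4], 0.56), ([371.0, 280.0], 0.46), ([245.2, 162.2], 0.39)]
thick_a side [([322.4, 325.7], 0.71), ([280.9, 233.4], 0.49)]
    [ 465.2 -120.2   33.7] 6.2
    [478.3 176.2  14.7] 1.9
thin_a scene [([280.2, 197.0], 0.53), ([263.1, 177.4], 0.44)]
thin_a side [([359.3, 408.6], 0.69), ([342.9, 365.1], 0.68), ([386.5, 283.4], 0.53)]
    [ 475.5 -218.6   19.9] 1.5
    [ 466.2 -316.1   24.4] 1.6
tube_floor scene [([372.6, 283.0], 0.75)]
tube_floor side [([280.4, 233.9], 0.8)]
    [478.  182.3   6.4] 2.5
red_line scene [([372.8, 267.7], 0.75), ([266.6, 271.0], 0.61)]
red_line side [([278.7, 218.4], 0.57), ([282.4, 236.6], 0.24)]
    [477.4 176.6  72.6] 0.7
lug_hole scene [([355.5, 252.7], 0.79)]
lug_hole side [([292.4, 229.9], 0.77), ([318.2, 330.1], 0.57), ([338.7, 366.3], 0.43)]
    [489.3 117.9  87.7] 4.0
bar_hinge scene [([392.2, 273.1], 0.59)]
bar_hinge side [([268.7, 205.8], 0.89)]
    [462.1 223.3  81.6] 6.1
bar_knob scene [([410.1, 261.8], 0.69)]
bar_knob side [([245.2, 196.6], 0.76), ([281.3, 232.4], 0.59)]
    [415.  243.3 111.8] 0.6
bar_hole scene [([430.3, 262.7], 0.97)]
bar_hole side [([224.4, 201.4], 0.7)]
    [364.1 270.6  89.3] 1.7
thumbscrew scene [([266.4, 261.7], 0.41)]
thumbscrew side [([344.1, 367.3], 0.74), ([386.2, 274.1], 0.45)]
    [662.1 -50.2  29.4] 5.4
screw_block scene [([262.2, 270.6], 0.68)]
screw_block side [([385.3, 281.6], 0.93)]
    [670.7 -52.2  -6.6] 0.9
board scene [([279.8, 201.6], 0.61)]
board side [([343.5, 368.4], 0.98), ([388.9, 225.0], 0.67)]
    [ 478.  -218.8    0.8] 1.4
magazine scene [([372.3, 281.4], 0.87)]
magazine side [([282.3, 232.7], 0.89), ([434.8, 350.4], 0.71), ([372.0, 476.5], 0.29)]
    [480.7 180.   13.4] 4.7
1.35
```

View pics/wrist0.png

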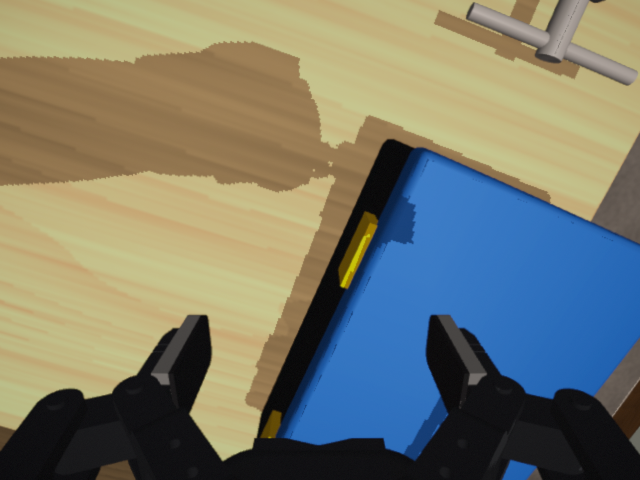

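Wrist view: only the toolbox and the open fingers, nothing useful yet. I'll move above the board and turn the fingers' closing line onto the magazine's x (about 14°).

```bash
python3 -m handwheel '[[[4.28,-2.35,0],[0,0,0],-1],[[4.28,-2.35,0],[0,0,0],-1],[[4.28,-2.35,0],[0,0,0],-1],[[4.28,-2.35,0],[0,0,0],-1],[[4.28,-2.35,0],[0,0,0],-1],[[4.28,-2.35,0],[0,0,0],-1],[[4.28,-2.35,0],[0,0,0],-1],[[4.28,-2.35,0],[0,0,0],-1],[[4.28,-2.35,0],[0,0,0],-1]]' 40
python3 -m handwheel '[[[0,0,0],[0,0,-8.5],-1],[[0,0,0],[0,0,-8.5],-1],[[0,0,0],[0,0,-8.5],-1],[[0,0,0],[0,0,-8.5],-1],[[0,0,0],[0,0,-8.5],-1],[[0,0,0],[0,0,-8.5],-1],[[0,0,0],[0,0,-8.5],-1],[[0,0,0],[0,0,-8.5],-1],[[0,0,0],[0,0,-8.5],-1],[[0,0,0],[0,0,-8.5],-1],[[0,0,0],[0,0,0],-1],[[0,0,0],[0,0,0],-1]]'
cat > look.py <<'E'
import sys
from h import *
np.set_printoptions(precision=1,suppress=True)
def look(want,pic=None):
    """want: {name: z}: wrist spot_point projected to height z"""
    i=manip.camera_info('wrist');im,d=manip.read_camera('wrist')
    if pic: cv2.imwrite(pic,im[:,:,::-1])
    out={}
    for n,z in want.items():
        out[n]=[(np.array(r['location']),plane(i,r['location'],z),round(r['confidence'],2)) for r in manip.spot_point('wrist',n)]
        for u,p,c in out[n]: print(n,u,p[:2],c)
    return i,d,out
def st():
    s=manip.get_state();T=R.from_rotvec(s['tool_rot']).as_matrix()
    print('t',s['clock'],'tcp',s['ee_pos'],'y-dir',round(np.degrees(np.arctan2(T[1,1],T[0,1])),2),'z',T[:,2],'gap',round(s['finger_gap'],3),'gf',round(s['gripper_force'],1),'F',s['force'],'j',s['joints'].round(2) if hasattr(s['joints'],'round') else s['joints'])
E
python3 - <<'E'
from look import *
st()
i,d,o=look({'thick_a':32,'thin_a':24,'thumbscrew':36},'pics/w1.png')
print(i['xyz'],ray(i,(320,240))[1])
E
```

```text
clock: 2.25
ee_pos: [472.4, -200.4, 231.5]
tool_rot: [3.102, 0.494, 0.001]
force: [1.3, -1.6, 0.0]
finger_gap: 1.0
gripper_force: 0.0
clock: 3.45
ee_pos: [471.3, -202.1, 231.3]
tool_rot: [1.959, 2.456, 0.0]
force: [-0.2, -0.9, 1.2]
finger_gap: 1.001
gripper_force: 0.0
t 3.45 tcp [ 471.3 -202.1  231.3] y-dir 12.84 z [ 0.  0. -1.] gap 1.001 gf 0.0 F [-0.2 -0.9  1.2] j [-0.4 -0.   0.1  1.7  0.   0.9]
thick_a [322.3 109.2] [ 456.5 -121.1] 0.78
thin_a [292.9 303.1] [ 469.8 -311.3] 0.88
thumbscrew [580.2  86.9] [662.5 -53.6] 0.57
[ 452.9 -120.   372.3] [ 0.1 -0.3 -0.9]
```

View pics/w1.png

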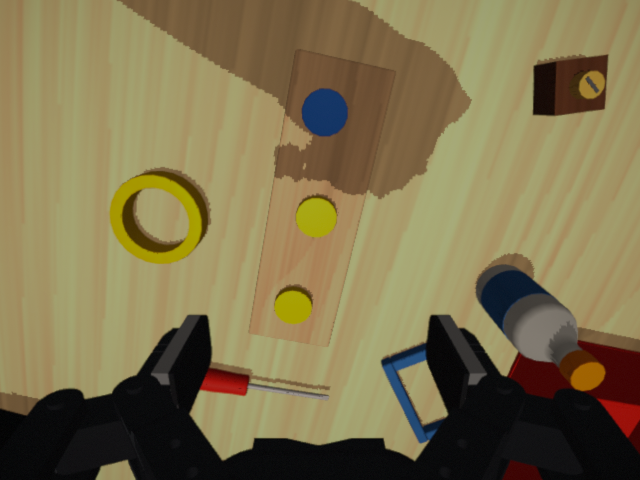

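Wrist view: blue packer at (324,111), yellow ones at (316,216) and (293,306), and the screw's head at (591,85) on its block. The glue bottle is at (530,320), well to the right of the board. Next I'll measure by colour masks in all three views.

```bash
cat > discs.py <<'E'
from look import *
def blobs(cam,im,lo,hi,pts,rad):
    """colour blob centroid nearest each expected pixel"""
    m=cv2.inRange(cv2.cvtColor(im,cv2.COLOR_RGB2HSV),lo,hi)
    n,l,s,c=cv2.connectedComponentsWithStats(m)
    r=[]
    for p in pts:
        k=[j for j in range(1,n) if s[j,4]>25 and np.hypot(*(c[j]-p))<rad]
        r.append((c[k[0]],s[k[0],4]) if len(k)==1 else None)
    return r
E
python3 - <<'E'
from discs import *
B=((100,120,50),(130,255,255));Y=((22,140,90),(32,255,255))
exp={'blue':((465,-120,22),B),'mid':((471,-218,18),Y),'far':((468,-313,18),Y)}
rays={k:[] for k in exp}
st()
for c in('scene','side','wrist'):
    i=manip.camera_info(c);im,_=manip.read_camera(c)
    for k,(p,(lo,hi)) in exp.items():
        b=blobs(c,im,lo,hi,[proj(i,p)],30 if c=='wrist' else 14)[0]
        print(c,k,proj(i,p),b)
        if b:
            rays[k].append(ray(i,b[0]))
            if c=='wrist':print('   wrist at z:',plane(i,b[0],p[2]+4))
for k,r in rays.items():
    if len(r)>1:print(k,tri(r), [tri([r[0],q])[0] for q in r[1:]])
E
```

```text
t 3.65 tcp [ 471.3 -202.1  231.3] y-dir 12.98 z [ 0.  0. -1.] gap 0.998 gf 0.0 F [0.8 0.5 0.2] j [-0.4 -0.   0.1  1.7  0.   0.9]
scene blue [303.2 213.3] None
scene mid [281.  196.9] (array([280.5, 197.3]), np.int32(104))
scene far [262.9 179.7] (array([261.5, 179.5]), np.int32(96))
side blue [319.4 327.6] (array([318. , 328.7]), np.int32(211))
side mid [340.1 365.9] (array([341.5, 365.2]), np.int32(274))
side far [358.4 407.8] (array([361.2, 409.1]), np.int32(330))
wrist blue [332.3 110.1] (array([324.6, 112. ]), np.int32(1655))
   wrist at z: [ 458.8 -123.    26. ]
wrist mid [314. 216.] (array([315.8, 216.9]), np.int32(1330))
   wrist at z: [ 472.6 -217.4   22. ]
wrist far [290.9 301.3] (array([292.2, 306.7]), np.int32(1042))
   wrist at z: [ 470.4 -316.6   22. ]
blue (array([ 459.5, -123.3,   26.3]), np.float64(0.7229141929598111)) [array([ 459.5, -123.3,   26.3])]
mid (array([ 473.4, -218. ,   18.4]), np.float64(0.8292890716760039)) [array([ 473.8, -217.6,   18.4]), array([ 472.8, -218.5,   17.2])]
far (array([ 471.1, -317.6,   18.4]), np.float64(1.161318425995357)) [array([ 471.4, -317.1,   17.9]), array([ 470.3, -318.6,   16.7])]
```

```bash
python3 -m handwheel '[[[4,0.3,0],[0,0,0],-1],[[3.96,0.29,0],[0,0,0],-1],[[0,0,4.5],[0,0,0],-1],[[0,0,4.5],[0,0,0],-1],[[0,0,4.5],[0,0,0],-1],[[0,0,4],[0,0,0],-1],[[0,0,2.5],[0,0,0],-1],[[0,0,1.7],[0,0,0],-1],[[0,0,0],[0,0,0],-1],[[0,0,0],[0,0,0],-1]]'
python3 -m handwheel '[[[0,0,0],[0,0,0],1],[[0,0,0],[0,0,0],1],[[0,0,0],[0,0,0],1],[[0,0,0],[0,0,0],1],[[0,0,0],[0,0,0],1],[[0,0,0],[0,0,0],1],[[0,0,0],[0,0,0],1],[[0,0,0],[0,0,0],1]]' 40
python3 -c "
from look import *
st();im,d=manip.read_camera('wrist');cv2.imwrite('pics/w2.png',im[:,:,::-1])"
```

```text
clock: 4.8
ee_pos: [459.1, -123.3, 14.8]
tool_rot: [1.954, 2.46, 0.0]
force: [0.2, -0.7, 1.5]
finger_gap: 0.995
gripper_force: 0.0
clock: 5.6
ee_pos: [459.5, -123.4, 15.3]
tool_rot: [1.953, 2.459, 0.001]
force: [-0.7, -0.3, 4.8]
finger_gap: 0.45
gripper_force: 39.9
t 5.6 tcp [ 459.5 -123.4   15.3] y-dir 13.09 z [ 0. -0. -1.] gap 0.45 gf 39.9 F [-0.7 -0.3  4.8] j [-0.3 -0.1 -0.4  1.2  0.   1.1]
```

View pics/w2.png

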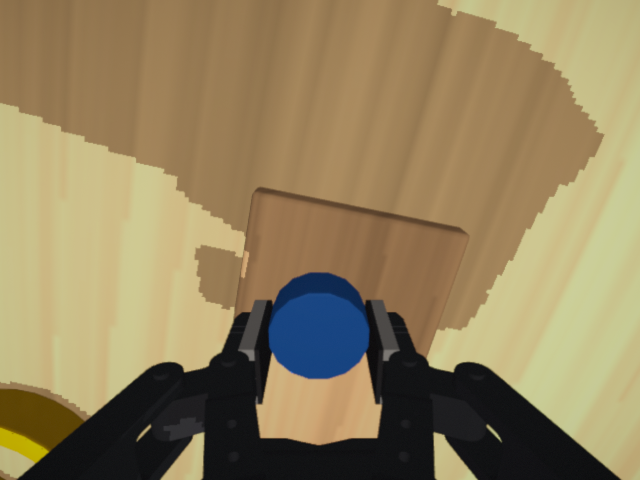

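Wrist view: the blue packer is held between the pads, centre at about (320,328), with the board's end behind it. Lifting it and going over to view the magazine.

```bash
python3 -c "
from discs import *
i=manip.camera_info('wrist')
p=plane(i,(319.5,328.5),32);s=manip.get_state();print('held disc in tool',R.from_rotvec(s['tool_rot']).inv().apply(p-s['ee_pos']))"
python3 -m handwheel '[[[0,0,-2],[0,0,0],1],[[0,0,-4.9],[0,0,0],1],[[0,0,-4.9],[0,0,0],1],[[0,0,-4.9],[0,0,0],1],[[0,0,-4.9],[0,0,0],1],[[4.4,1.65,0],[0,0,0],1],[[4.4,1.65,0],[0,0,0],1],[[4.4,1.65,0],[0,0,0],1],[[4.4,1.65,0],[0,0,0],1],[[4.4,1.65,0],[0,0,0],1],[[0,0,0],[0,0,0],1],[[0,0,0],[0,0,0],1]]'
cat > mag.py <<'E'
from look import *
st()
W={'tube_floor':12,'red_line':64,'lug_hole':78.5,'bar_hinge':88,'bar_knob':110,'bar_hole':88,'magazine':0}
def both(pic=None):
    i,d,o=look(W,pic)
    return i,o
E
python3 - <<'E'
from mag import *
import pickle
i,o=both('pics/w3.png')
pickle.dump((i,{k:[(u,c) for u,p,c in v] for k,v in o.items()}),open('v1.pkl','wb'))
E
```

```text
held disc in tool [  5.6   0.8 -16.7]
clock: 6.85
ee_pos: [489.4, 110.6, 230.3]
tool_rot: [-1.951, -2.463, 0.001]
force: [-0.7, -0.3, 0.4]
finger_gap: 0.451
gripper_force: 40.4
t 6.85 tcp [489.4 110.6 230.3] y-dir 13.24 z [-0. -0. -1.] gap 0.451 gf 40.4 F [-0.7 -0.3  0.4] j [ 0.2 -0.   0.1  1.7 -0.   1.6]
red_line [317.6 325.6] [513.5   6.2] 0.4
lug_hole [323.9 208.6] [492.  119.4] 0.58
bar_hinge [324.   51.4] [465.8 228.2] 0.82
```

View pics/w3.png

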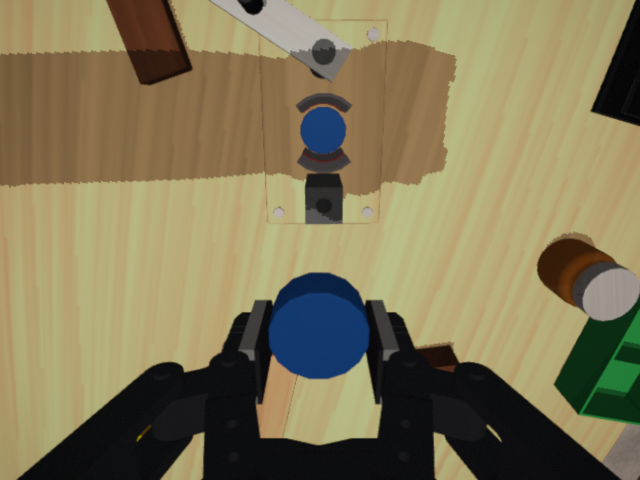

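Wrist view: tube arcs centred at about (323,132) with the blue packer inside at (323,130), square post with its hole at (324,206), hinge at (324,51), and the held packer at (320,333). The magazine is nearly in line with the tool. Taking a second, shifted view to triangulate.

```bash
cat > m2.py <<'E'
from mag import *
def meas():
    i=manip.camera_info('wrist');im,_=manip.read_camera('wrist');s=manip.get_state()
    hsv=cv2.cvtColor(im,cv2.COLOR_RGB2HSV);m=cv2.inRange(hsv,(100,120,40),(130,255,255))
    n,l,st_,c=cv2.connectedComponentsWithStats(m)
    o={}
    for j in range(1,n):
        if st_[j,4]>800: print('blue blob',c[j],st_[j])
    for nme in('lug_hole','bar_hinge','tube_floor','red_line'):
        o[nme]=[(np.array(r['location']),r['confidence']) for r in manip.spot_point('wrist',nme)];print(nme,[(u.round(1),round(f,2)) for u,f in o[nme]])
    # dark circles: post hole
    return i,im,c,st_,o
E
python3 - <<'E'
from m2 import *
import pickle
i,im,c,s_,o=meas();cv2.imwrite('pics/v1.png',im[:,:,::-1]);pickle.dump((i,im,o),open('v1.pkl','wb'))
v=cv2.cvtColor(im,cv2.COLOR_RGB2HSV)[...,2]
print('col320 V rows 265-385',v[265:385:4,320])
E
python3 -m handwheel '[[[3.5,-3,0],[0,0,0],1],[[3.5,-3,0],[0,0,0],1],[[0,0,0],[0,0,0],1],[[0,0,0],[0,0,0],1]]'
python3 - <<'E'
from m2 import *
import pickle
i,im,c,s_,o=meas();cv2.imwrite('pics/v2.png',im[:,:,::-1]);pickle.dump((i,im,o),open('v2.pkl','wb'))
a,b=cv2.imread('pics/v1.png')[10:250,200:440],cv2.imread('pics/v2.png')
cv2.imwrite('pics/c1.png',np.hstack([cv2.resize(a,(400,400),interpolation=cv2.INTER_CUBIC),cv2.resize(b[60:300,300:540],(400,400),interpolation=cv2.INTER_CUBIC)]))
E
```

```text
t 7.25 tcp [489.6 108.9 230.4] y-dir 13.01 z [ 0.  0. -1.] gap 0.45 gf 40.4 F [ 0.7  0.3 -0.1] j [ 0.2 -0.   0.1  1.7 -0.   1.6]
blue blob [322.4 127.8] [ 301  105   44   47 1600]
blue blob [318.4 326.3] [ 268  273  102  105 8442]
lug_hole [(array([324.1, 205.1]), 0.62)]
bar_hinge [(array([325.6,  51.8]), 0.68)]
tube_floor []
red_line [(array([147.7,  18.3]), 0.43)]
col320 V rows 265-385 [186 186  70  66  68  67  67  97 112 111 112 112 111 111 110 111 110 110
 111 110 110 110 109 110 109 109 109 109 109 184]
clock: 7.9
ee_pos: [414.9, 164.8, 230.7]
tool_rot: [1.951, 2.462, 0.001]
force: [-0.0, 0.6, -1.0]
finger_gap: 0.451
gripper_force: 40.5
t 7.9 tcp [414.9 164.8 230.7] y-dir 13.21 z [ 0.  0. -1.] gap 0.451 gf 40.5 F [-0.   0.6 -1. ] j [ 0.4 -0.2 -0.1  1.7 -0.   1.7]
blue blob [386.7 210.7] [ 365  193   43   37 1198]
blue blob [318.4 326.3] [ 268  274  102  104 8450]
lug_hole [(array([391.8, 281.4]), 0.8)]
bar_hinge [(array([405.5, 157.1]), 0.77)]
tube_floor []
red_line [(array([393.6, 220.1]), 0.67), (array([272.3,  70.2]), 0.24)]
```

View pics/c1.png

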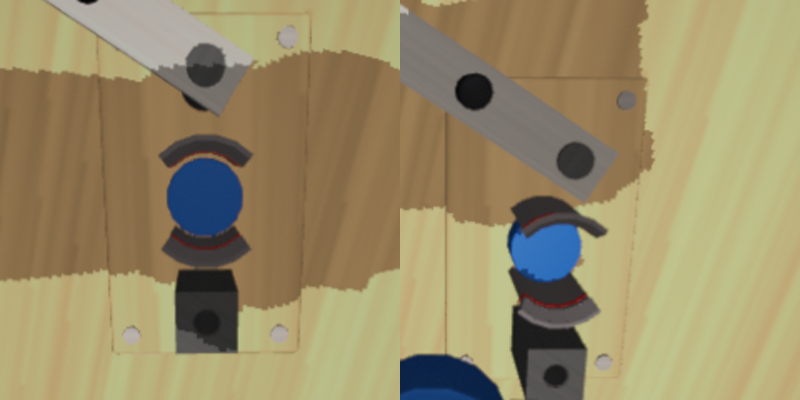

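Crop, both views: in the left one the post hole is at (207,322), the hinge pin at (205,65), and the tube arcs run from row 134 to 267. In the right one the post hole is at (556,375), the pin at (575,160), and the lip reaches up to (607,233). Refining the hole and pin centroids and triangulating.

```bash
cat > fin.py <<'E'
from look import *
import pickle
def dark(im,u,w=9,f=0.5):
    """centroid of the dark disc about u"""
    g=cv2.cvtColor(im,cv2.COLOR_RGB2GRAY).astype(float);x,y=np.round(u).astype(int)
    p=cv2.resize(g[y-w:y+w+1,x-w:x+w+1],None,fx=8,fy=8,interpolation=cv2.INTER_CUBIC)
    t=p.min()+f*(np.median(p)-p.min())
    n,l,s,c=cv2.connectedComponentsWithStats((p<t).astype(np.uint8));k=l[p.shape[0]//2,p.shape[1]//2] or 1+np.argmax(s[1:,4])
    return (c[k]+.5)/8-.5+[x-w,y-w],s[k,4]/64
E
python3 - <<'E'
from fin import *
V=[pickle.load(open(f'v{k}.pkl','rb')) for k in(1,2)]
g={'hole':[(324.2,203.2),(393.6,285)],'pin':[(323,49),(405,156)]}
P={}
for k,us in g.items():
    r=[]
    for (i,im,o),u in zip(V,us):
        c,a=dark(im,u,8 if k=='hole' else 14);print(k,c,a,plane(i,c,78.5 if k=='hole' else 88));r.append(ray(i,c))
    P[k]=tri(r);print(k,P[k])
for k,u,z in(('lip',(323.3,130.3),78),('blue',(322.4,128),32)):print(k,plane(V[0][0],u,z))
i=V[1][0];s=manip.get_state()
for row in(335.5,337):  # held disc: top face rows 292..378/ width centre 318.5
    p=plane(i,(318.5,row),s['ee_pos'][2]+16.7);print('held',R.from_rotvec(s['tool_rot']).inv().apply(p-s['ee_pos']))
E
```

```text
hole [327.7 203.2] 34.234375 [494.3 122.6  78.5]
hole [393.  284.9] 116.859375 [490.4 122.3  78.5]
hole (array([494.3, 119.2,  68.7]), np.float64(1.308007910842689))
pin [323.   54.1] 225.234375 [466.3 224.9  88. ]
pin [404.8 155.9] 367.21875 [465.5 228.2  88. ]
pin (array([466.8, 226.8,  80.1]), np.float64(1.108584791817954))
lip [478.2 175.6  78. ]
blue [478.2 174.9  32. ]
held [  3.3  -0.3 -16.7]
held [  2.7  -0.3 -16.7]
```

Tube axis at (478.3, 175.3), yaw 13.5°. The hinge–hole midpoint, the lip and the packer in the tube all agree within 1 mm, and the hinge–hole distance is 109 mm against 110. Going over the tube and down to just above the lip.

```bash
python3 -m handwheel '[[[-0.25,3.2,0],[0,0,-0.35],1],[[-0.25,3.2,0],[0,0,0],1],[[0,0,4.5],[0,0,0],1],[[0,0,4.5],[0,0,0],1],[[0,0,3.5],[0,0,0],1],[[0,0,1.5],[0,0,0],1],[[0,0,0],[0,0,0],1],[[0,0,0],[0,0,0],1],[[0,0,0],[0,0,0],1]]'
python3 - <<'E'
from look import *
st()
s=manip.get_state();print('to (478.5,174.5):',rel([478.5,174.5,35.5]))
im,_=manip.read_camera('side');im2,_=manip.read_camera('wrist')
i=manip.camera_info('side');u=proj(i,(478,175,80)).astype(int)
a=im[u[1]-60:u[1]+60,u[0]-60:u[0]+60]
cv2.imwrite('pics/c2.png',np.hstack([cv2.resize(a,(400,400),interpolation=cv2.INTER_CUBIC),cv2.resize(im2[200:440,200:440],(400,400))])[:,:,::-1])
E
```

```text
clock: 9.05
ee_pos: [479.8, 174.4, 92.5]
tool_rot: [1.945, 2.465, 0.004]
force: [0.7, 0.4, -0.5]
finger_gap: 0.449
gripper_force: 40.6
t 9.05 tcp [479.8 174.4  92.5] y-dir 13.43 z [ 0.  0. -1.] gap 0.449 gf 40.6 F [ 0.7  0.4 -0.5] j [ 0.3 -0.  -0.2  1.4  0.   1.7]
to (478.5,174.5): [ 0.  -0.1  5.7]
```

View pics/c2.png

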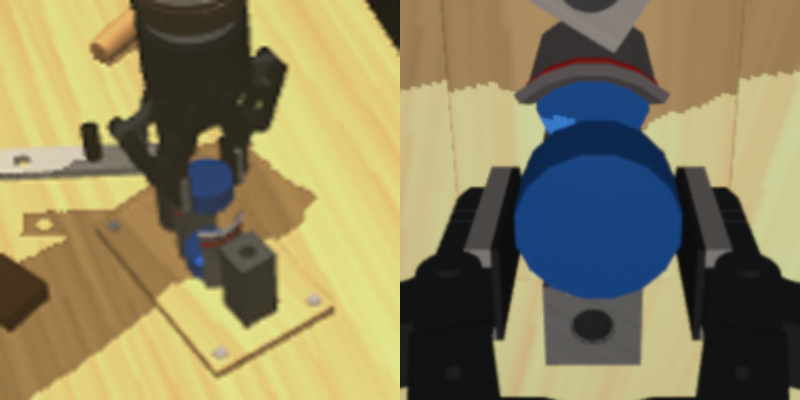

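Crop: the side view (left) has the held packer right above the tube. In the wrist view (right) the packer is at column 598 and the tube and post at 592, a 1.3 mm offset to correct. Lowering gently.

```bash
python3 -m handwheel '[[[0,-0.13,0],[0,0,0],1],[[0,0,0.8],[0,0,0],1],[[0,0,0.8],[0,0,0],1],[[0,0,0.8],[0,0,0],1],[[0,0,0],[0,0,0],1]]'
python3 -m handwheel '[[[0,0,0.8],[0,0,0],1],[[0,0,0.8],[0,0,0],1],[[0,0,0.5],[0,0,0],1],[[0,0,0],[0,0,0],1]]'
```

```text
clock: 9.65
ee_pos: [476.5, 173.5, 64.5]
tool_rot: [-1.945, -2.465, 0.003]
force: [-0.3, -1.6, -0.1]
finger_gap: 0.449
gripper_force: 40.6
clock: 10.05
ee_pos: [476.9, 173.6, 44.3]
tool_rot: [-1.946, -2.466, 0.002]
force: [-1.0, 0.1, -0.3]
finger_gap: 0.453
gripper_force: 40.6
```

```bash
python3 -m handwheel '[[[0,0,0.5],[0,0,0],1],[[0,0,0.35],[0,0,0],1],[[0,0,0],[0,0,0],1],[[0,0,0],[0,0,0],-0.3],[[0,0,0],[0,0,0],-0.3],[[0,0,0],[0,0,0],-0.3],[[0,0,0],[0,0,0],-0.3]]'
python3 -m handwheel '[[[0,0,-2],[0,0,0],-0.3],[[0,0,-4],[0,0,0],-0.3],[[0,0,-4.5],[0,0,0],-0.3],[[0,0,-4.5],[0,0,0],-0.6],[[-2,0,-3.5],[0,0,0],-1],[[-5,0,0],[0,0,0],-1],[[0,0,0],[0,0,0],-1],[[0,0,0],[0,0,0],-1]]'
python3 - <<'E'
from look import *
st();i=manip.camera_info('wrist');im,_=manip.read_camera('wrist');cv2.imwrite('pics/v3.png',im[:,:,::-1])
m=cv2.inRange(cv2.cvtColor(im,cv2.COLOR_RGB2HSV),(100,120,40),(130,255,255))
n,l,s,c=cv2.connectedComponentsWithStats(m)
for j in range(1,n):
    if s[j,4]>400: print(c[j],s[j],plane(i,c[j],52))
    if s[j,4]>400:
        d=_[l==j];print('depth',np.median(d[d>0]), i['xyz'][2]-np.median(d[d>0]))
E
```

```text
clock: 10.75
ee_pos: [477.5, 173.9, 36.9]
tool_rot: [1.946, 2.466, 0.0]
force: [0.2, -0.1, -0.4]
finger_gap: 0.649
gripper_force: 0.0
clock: 11.55
ee_pos: [493.9, 104.8, 221.9]
tool_rot: [1.949, 2.464, 0.0]
force: [0.5, 0.0, 0.1]
finger_gap: 1.001
gripper_force: 0.0
t 11.55 tcp [493.9 104.8 221.9] y-dir 13.31 z [ 0.  0. -1.] gap 1.001 gf 0.0 F [0.5 0.  0.1] j [ 0.2 -0.   0.   1.6  0.   1.6]
[317.8 124. ] [ 294   99   49   51 1978] [477.3 174.3  52. ]
depth 299.41592 63.407802018477696
```

Second packer is in: its apparent width fits a top at z = 52, and it is centred at (477.3, 174.3). Now the middle thin one.

```bash
python3 -m handwheel '[[[-4.41,-1.36,0],[0,0,0],-1],[[-4.41,-1.36,0],[0,0,0],-1],[[-4.41,-1.36,0],[0,0,0],-1],[[-4.41,-1.36,0],[0,0,0],-1],[[-4.41,-1.36,0],[0,0,0],-1],[[-4.41,-1.36,0],[0,0,0],-1],[[-4.41,-1.36,0],[0,0,0],-1],[[0,0,4],[0,0,0],-1],[[0,0,4],[0,0,0],-1],[[0,0,0],[0,0,0],-1],[[0,0,0],[0,0,0],-1]]'
python3 - <<'E'
from look import *
st();print(rel([473,-217.8,13.5]))
i=manip.camera_info('wrist');im,_=manip.read_camera('wrist')
m=cv2.inRange(cv2.cvtColor(im,cv2.COLOR_RGB2HSV),(22,140,90),(32,255,255))
n,l,s,c=cv2.connectedComponentsWithStats(m)
for j in range(1,n):
    if s[j,4]>400: print(c[j],s[j],plane(i,c[j],23))
E
```

```text
clock: 12.7
ee_pos: [472.8, -215.6, 142.2]
tool_rot: [-1.944, -2.467, 0.0]
force: [-0.7, 0.2, 0.4]
finger_gap: 1.0
gripper_force: 0.0
t 12.7 tcp [ 472.8 -215.6  142.2] y-dir 13.52 z [-0.  0. -1.] gap 1.0 gf 0.0 F [-0.7  0.2  0.4] j [-0.4  0.  -0.1  1.5  0.   0.9]
[-0.2 -0.  12.9]
[106.  230.8] [  45  174  122  117 5431] [ 323.6 -251.3   23. ]
[317.  233.1] [ 290  208   55   51 2225] [ 472.4 -217.3   23. ]
[285.7 346.5] [ 262  326   49   42 1633] [ 470.3 -315.9   23. ]
```

```bash
python3 -m handwheel '[[[-0.18,0,4],[0,0,0],-1],[[0,0,4],[0,0,0],-1],[[0,0,3],[0,0,0],-1],[[0,0,1.85],[0,0,0],-1],[[0,0,0],[0,0,0],-1],[[0,0,0],[0,0,0],1],[[0,0,0],[0,0,0],1],[[0,0,0],[0,0,0],1],[[0,0,0],[0,0,0],1],[[0,0,0],[0,0,0],1],[[0,0,0],[0,0,0],1],[[0,0,0],[0,0,0],1]]' 40
python3 -m handwheel '[[[0,0,0],[0,0,0],1],[[0,0,-2],[0,0,0],1],[[0,0,-4.5],[0,0,0],1],[[0,0,-4.5],[0,0,0],1],[[0,0,0],[0,0,0],1],[[0,0,0],[0,0,0],1]]'
python3 - <<'E'
from look import *
st();i=manip.camera_info('wrist');im,_=manip.read_camera('wrist');cv2.imwrite('pics/w4.png',im[:,:,::-1])
s=manip.get_state();T=R.from_rotvec(s['tool_rot'])
m=cv2.inRange(cv2.cvtColor(im,cv2.COLOR_RGB2HSV),(22,140,60),(32,255,255))
n,l,st_,c=cv2.connectedComponentsWithStats(m)
for j in range(1,n):
    if st_[j,4]>400: print(c[j],st_[j])
E
```

```text
clock: 13.95
ee_pos: [474.3, -218.8, 15.3]
tool_rot: [1.944, 2.464, 0.001]
force: [-1.2, 1.0, 9.6]
finger_gap: 0.444
gripper_force: 39.2
clock: 14.55
ee_pos: [474.1, -218.8, 125.1]
tool_rot: [1.944, 2.464, 0.001]
force: [0.0, -0.1, -0.7]
finger_gap: 0.439
gripper_force: 40.2
t 14.55 tcp [ 474.1 -218.8  125.1] y-dir 13.44 z [ 0. -0. -1.] gap 0.439 gf 40.2 F [ 0.  -0.1 -0.7] j [-0.4  0.  -0.1  1.4 -0.   0.9]
[ 91.1 233.1] [  26  171  133  127 6528]
[315.  322.7] [ 268  272   98  106 7837]
```

Run:
```python
from look import *
i=manip.camera_info('wrist');im,d=manip.read_camera('wrist');s=manip.get_state();T=R.from_rotvec(s['tool_rot'])
hsv=cv2.cvtColor(im,cv2.COLOR_RGB2HSV);print(hsv[262:392:4,315].tolist())
m=cv2.inRange(hsv,(22,140,60),(32,255,255));n,l,st_,c=cv2.connectedComponentsWithStats(m)
k=l[340,315];P=[]
for y,x in np.argwhere(l==k)[::7]:
    if d[y,x]>0:
        o,r=ray(i,(x,y));ax=R.from_rotvec(i['rotation']).apply([0,0,-1])
        P.append(T.inv().apply(o+r*d[y,x]/(r@ax)-s['ee_pos']))
P=np.array(P);print(len(P),d[l==k].min(),np.median(P,0))
for a in range(-24,30,4):
    q=P[(P[:,0]>=a)&(P[:,0]<a+4)]
    if len(q):print(a,len(q),np.median(q[:,2]),np.median(q[q[:,1]<-8,2]) if (q[:,1]<-8).any() else '',np.median(q[q[:,1]>8,2]) if (q[:,1]>8).any() else '')
```

```text
[[16, 122, 178], [16, 120, 181], [18, 143, 139], [23, 249, 86], [22, 237, 87], [23, 243, 132], [23, 253, 140], [23, 251, 140], [23, 253, 140], [23, 253, 140], [23, 255, 139], [23, 253, 140], [23, 250, 140], [23, 253, 139], [23, 255, 139], [23, 255, 139], [23, 253, 139], [23, 255, 139], [23, 253, 139], [23, 255, 139], [23, 255, 138], [23, 255, 139], [23, 255, 139], [23, 249, 138], [23, 251, 137], [23, 255, 137], [17, 116, 180], [18, 111, 180], [18, 108, 180], [19, 106, 180], [20, 104, 179], [19, 104, 179], [19, 104, 179]]
1128 0.0 [ 1.6 -1.1 -7.6]
-20 21 -7.787886215183002  -7.714609596782124
-16 67 -7.933773342965898 -7.488272017501382 -7.957556495930369
-12 95 -7.804037894464981 -7.710033895818999 -7.6657188539101275
-8 108 -7.75049421009199 -7.942682985437184 -7.7971490250685624
-4 109 -7.86472573043496 -7.93444327922312 -7.876953553173703
0 120 -7.810210541129441 -7.889143027177649 -7.714728086512605
4 113 -7.823146186492023 -7.823146186492023 -7.751243527765397
8 122 -7.798405690262799 -7.5866129322412315 -7.810360187931492
12 115 -7.637346299415137 -7.109586140732322 -7.531093477944848
16 118 -6.823778885980162 -5.303167803227893 -4.817656261890804
20 24 -3.259737266735187
```

View pics/w4.png

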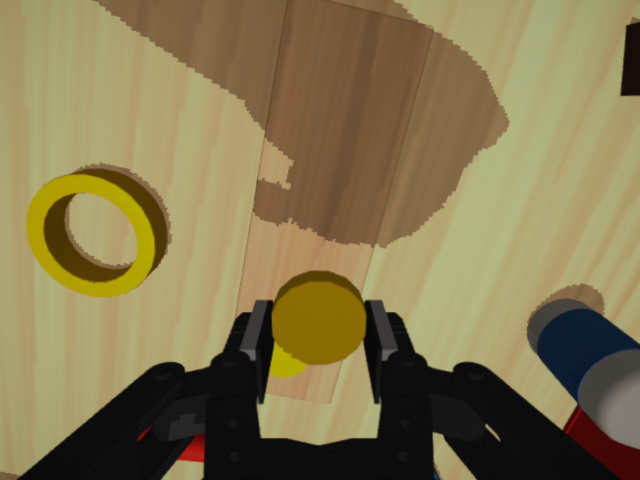

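Wrist view: the thin packer is held flat (depth confirms a level face), centred at (319,320); the spare one is behind it at (290,362), undisturbed. Carrying it to the tube.

```bash
python3 -m handwheel '[[[0,0,-4.5],[0,0,0],1],[[4.24,1.057,0],[0,0,0],1],[[4.24,1.057,0],[0,0,0],1],[[4.24,1.057,0],[0,0,0],1],[[4.24,1.057,0],[0,0,0],1],[[4.24,1.057,0],[0,0,0],1],[[4.24,1.057,0],[0,0,0],1],[[4.24,1.057,0],[0,0,0],1],[[4.24,1.057,0],[0,0,0],1],[[4.24,1.057,0],[0,0,0],1],[[0,0,0],[0,0,0],1],[[0,0,0],[0,0,0],1]]'
python3 -m handwheel '[[[0,0,4],[0,0,0],1],[[0,0,3],[0,0,0],1],[[0,0,0.5],[0,0,0],1],[[0,0,0],[0,0,0],1],[[0,0,0],[0,0,0],1]]'
python3 -c "
from look import *
st();st();print(rel([477.9,174.4,56]))"
```

```text
clock: 15.85
ee_pos: [476.3, 175.5, 166.9]
tool_rot: [-1.943, -2.467, 0.004]
force: [-0.1, -0.7, -0.2]
finger_gap: 0.445
gripper_force: 40.4
clock: 16.35
ee_pos: [477.7, 174.4, 94.8]
tool_rot: [1.947, 2.465, 0.002]
force: [-0.0, -0.1, 0.7]
finger_gap: 0.446
gripper_force: 40.4
t 16.35 tcp [477.7 174.4  94.8] y-dir 13.39 z [ 0.  0. -1.] gap 0.446 gf 40.4 F [-0.  -0.1  0.7] j [ 0.3 -0.  -0.2  1.4 -0.   1.7]
t 16.35 tcp [477.7 174.4  94.8] y-dir 13.39 z [ 0.  0. -1.] gap 0.446 gf 40.4 F [-0.  -0.1  0.7] j [ 0.3 -0.  -0.2  1.4 -0.   1.7]
[-0.   0.   3.9]
```

```bash
python3 -m handwheel '[[[0,0,0.8],[0,0,0],1],[[0,0,0.8],[0,0,0],1],[[0,0,0.8],[0,0,0],1],[[0,0,0.8],[0,0,0],1],[[0,0,0.4],[0,0,0],1],[[0,0,0.2],[0,0,0],1],[[0,0,0],[0,0,0],1]]'
```

```text
clock: 17.05
ee_pos: [477.0, 174.9, 55.4]
tool_rot: [1.946, 2.466, 0.0]
force: [-0.1, 0.1, 0.1]
finger_gap: 0.441
gripper_force: 40.5
```

```bash
python3 -m handwheel '[[[0,0,0],[0,0,0],-0.3],[[0,0,0],[0,0,0],-0.3],[[0,0,0],[0,0,0],-0.3],[[0,0,0],[0,0,0],-0.3],[[0,0,-3],[0,0,0],-0.3],[[0,0,-4.5],[0,0,0],-0.3],[[-2,0,-4.5],[0,0,0],-0.5],[[-4,0,-2],[0,0,0],0.2],[[0,0,0],[0,0,0],0.2],[[0,0,0],[0,0,0],0.2]]'
cat > chk.py <<'E'
from look import *
st();i=manip.camera_info('wrist');im,d=manip.read_camera('wrist')
m=cv2.inRange(cv2.cvtColor(im,cv2.COLOR_RGB2HSV),(20,140,60),(32,255,255));n,l,st_,c=cv2.connectedComponentsWithStats(m)
ax=R.from_rotvec(i['rotation']).apply([0,0,-1])
for k in range(1,n):
    if st_[k,4]<400: continue
    P=[]
    for y,x in np.argwhere(l==k)[::5]:
        if d[y,x]>0:
            o,r=ray(i,(x,y));P.append(o+r*d[y,x]/(r@ax))
    P=np.array(P);A=np.c_[P[:,:2]-P[:,:2].mean(0),np.ones(len(P))];f=np.linalg.lstsq(A,P[:,2],rcond=None)[0]
    print('yellow',c[k],st_[k],'centre',P.mean(0),'tilt',f[:2].round(3), plane(i,c[k],64))
for nme,z in(('lug_hole',78.5),('bar_hinge',88),('bar_knob',110),('bar_hole',88)):
    for r in manip.spot_point('wrist',nme):print(nme,np.round(r['location'],1),plane(i,r['location'],z),round(r['confidence'],2))
cv2.imwrite('pics/last.png',im[:,:,::-1])
E
python3 chk.py
```

```text
clock: 18.05
ee_pos: [491.4, 116.0, 195.6]
tool_rot: [1.948, 2.464, 0.001]
force: [-0.9, -0.4, 0.2]
finger_gap: 0.4
gripper_force: 0.0
t 18.05 tcp [491.4 116.  195.6] y-dir 13.34 z [ 0.  0. -1.] gap 0.4 gf 0.0 F [-0.9 -0.4  0.2] j [ 0.2 -0.  -0.   1.6  0.   1.6]
yellow [317.7 140.2] [ 290  112   56   58 2548] centre [477.1 176.1  61.9] tilt [-0.   0.1] [477.  176.4  64. ]
lug_hole [317.8 223.5] [490.  122.   78.5] 0.61
lug_hole [124.4  15.5] [345.5 223.3  78.5] 0.44
bar_hinge [316.6  54. ] [464.4 226.9  88. ] 0.83
```

Stack looks complete (top at about 62–64 mm, centred). Next I'll measure the bar.

```bash
python3 -m handwheel '[[[3.06,-2.27,0],[0,0,0],0.2],[[3.06,-2.27,0],[0,0,0],0.2],[[0,0,0],[0,0,0],0.2],[[0,0,0],[0,0,0],0.2]]'
python3 chk.py
python3 - <<'E'
from h import *
i=manip.camera_info('wrist')
for p in((415,245,120),(364,270,88),(465.5,227.5,88)):print(proj(i,p))
E
```

```text
clock: 18.7
ee_pos: [432.2, 166.2, 195.1]
tool_rot: [1.943, 2.468, 0.0]
force: [0.4, -0.9, 0.4]
finger_gap: 0.401
gripper_force: 0.0
t 18.7 tcp [432.2 166.2 195.1] y-dir 13.58 z [ 0. -0. -1.] gap 0.401 gf 0.0 F [ 0.4 -0.9  0.4] j [ 0.4 -0.1 -0.1  1.6 -0.   1.7]
yellow [378.8 226.4] [ 353  202   53   50 2079] centre [476.9 176.   62. ] tilt [0. 0.] [476.3 176.6  64. ]
lug_hole [375.8 302.7] [488.  121.9  78.5] 0.83
bar_hinge [391.  159.8] [465.6 227.7  88. ] 0.98
bar_knob [318.  109.7] [412.9 246.6 110. ] 0.87
bar_hole [239.4  61.8] [360.9 262.1  88. ] 0.82
[319.5951903  111.13393569]
[245.25451167  46.89356817]
[389.80738204 157.73886364]
```

View pics/last.png

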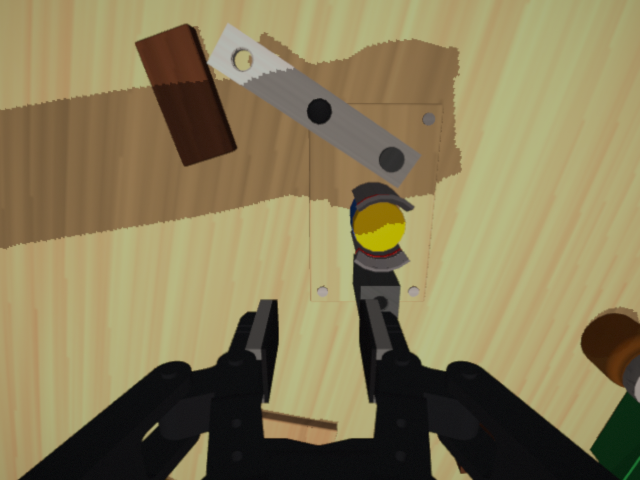

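Wrist view: yellow on top of the stack at (379,226), lying level; bar with hinge pin at (391,159), knob (319,110), hole (242,60), and the offcut at (186,95) below it. Hinge (465.6,227.9), knob (413,246.6): radius 55.9 mm and bar angle 2.15 rad, both plausible. I'll take the knob gently.

```bash
python3 -m handwheel '[[[4.13,0.02,0],[0,0,0],0.2],[[4.13,0.02,0],[0,0,0],0.2],[[0,0,0],[0,0,0],0.2],[[0,0,4],[0,0,0],0.2],[[0,0,4],[0,0,0],0.2],[[0,0,2],[0,0,0],0.2],[[0,0,0],[0,0,0],0.2],[[0,0,0],[0,0,0],0.2]]' 20
python3 -m handwheel '[[[0,0,0],[0,0,0],1],[[0,0,0],[0,0,0],1],[[0,0,0],[0,0,0],1],[[0,0,0],[0,0,0],1],[[0,0,0],[0,0,0],1]]' 20
python3 - <<'E'
from look import *
st()
h=np.array([465.6,227.9]);s=manip.get_state();p=s['ee_pos'][:2];v=p-h
print('r',np.hypot(*v),'ang',np.degrees(np.arctan2(v[1],v[0])))
T=R.from_rotvec(s['tool_rot']);q=p
a0=160.6
for a in np.r_[np.arange(175,283,13.5),283.5]:
    n=h+55.3*np.array([np.cos(np.radians(a)),np.sin(np.radians(a))])
    print(round(a,1),T.inv().apply([*(n-q),0]).round(2)/10,n);q=n
E
```

```text
clock: 19.75
ee_pos: [414.2, 245.5, 95.9]
tool_rot: [1.947, 2.465, -0.0]
force: [0.4, -0.1, -0.2]
finger_gap: 0.401
gripper_force: 0.0
clock: 20.25
ee_pos: [413.6, 246.4, 97.0]
tool_rot: [-1.945, -2.466, -0.002]
force: [-6.0, 0.2, 5.4]
finger_gap: 0.153
gripper_force: 22.1
t 20.25 tcp [413.6 246.4  97. ] y-dir 13.46 z [ 0.  0. -1.] gap 0.153 gf 22.1 F [-6.   0.2  5.4] j [ 0.5 -0.1 -0.3  1.4  0.   1.9]
r 55.19488321144982 ang 160.42303782875666
175.0 [-1.3 -0.6 -0. ] [410.5 232.7]
188.5 [-1.3 -0.3 -0. ] [410.9 219.7]
202.0 [-1.3  0.  -0. ] [414.3 207.2]
215.5 [-1.3  0.3 -0. ] [420.6 195.8]
229.0 [-1.1  0.6 -0. ] [429.3 186.2]
242.5 [-1.   0.9 -0. ] [440.1 178.8]
256.0 [-0.7  1.1 -0. ] [452.2 174.2]
269.5 [-0.5  1.2 -0. ] [465.1 172.6]
283.5 [-0.2  1.3  0. ] [478.5 174.1]
```

```bash
python3 -m handwheel '[[[-1.26,-0.61,0],[0,0,0],1],[[-1.27,-0.27,0],[0,0,0],1],[[-1.3,0.04,0],[0,0,0],1],[[-1.25,0.34,0],[0,0,0],1],[[0,0,0],[0,0,0],1]]'
python3 -c "
from look import *
st();s=manip.get_state();v=s['ee_pos'][:2]-[465.6,227.9];print(np.hypot(*v),np.degrees(np.arctan2(v[1],v[0]))%360)"
```

```text
clock: 20.75
ee_pos: [419.7, 193.7, 96.9]
tool_rot: [-1.947, -2.465, 0.003]
force: [-13.6, -5.9, 11.5]
finger_gap: 0.153
gripper_force: 23.0
t 20.75 tcp [419.7 193.7  96.9] y-dir 13.4 z [-0. -0. -1.] gap 0.153 gf 23.0 F [-13.6  -5.9  11.5] j [ 0.4 -0.1 -0.3  1.4 -0.   1.8]
57.25870546733669 216.73345771764812
```

```bash
python3 -m handwheel '[[[-1.17,0.5,0],[0,0,0],1],[[-0.97,0.87,0],[0,0,0],1],[[-0.73,1.07,0],[0,0,0],1],[[-0.46,1.2,0],[0,0,0],1],[[0,0,0],[0,0,0],1]]'
python3 -c "
from look import *
st();s=manip.get_state();v=s['ee_pos'][:2]-[465.6,227.9];print(np.hypot(*v),np.degrees(np.arctan2(v[1],v[0]))%360)"
```

```text
clock: 21.25
ee_pos: [465.2, 168.1, 96.4]
tool_rot: [1.947, 2.459, -0.006]
force: [-0.1, -19.7, 4.1]
finger_gap: 0.152
gripper_force: 22.6
t 21.25 tcp [465.2 168.1  96.4] y-dir 13.28 z [ 0. -0. -1.] gap 0.152 gf 22.6 F [ -0.1 -19.7   4.1] j [ 0.3 -0.1 -0.2  1.4 -0.   1.7]
59.82948154001824 269.65765278327206
```

```bash
python3 -m handwheel '[[[-0.35,0.7,0],[0,0,0],1],[[-0.15,0.75,0],[0,0,0],1],[[0,0,0],[0,0,0],1],[[0,0,0],[0,0,0],1]]'
python3 -c "
from look import *
st()"
```

```text
clock: 21.65
ee_pos: [479.5, 168.9, 96.4]
tool_rot: [1.946, 2.464, -0.002]
force: [-2.8, -7.2, 3.1]
finger_gap: 0.154
gripper_force: 22.5
t 21.65 tcp [479.5 168.9  96.4] y-dir 13.39 z [ 0. -0. -1.] gap 0.154 gf 22.5 F [-2.8 -7.2  3.1] j [ 0.3 -0.  -0.2  1.4 -0.   1.7]
```

```bash
python3 -m handwheel '[[[-0.05,0.12,0],[0,0,0],1],[[0,0,0],[0,0,0],1],[[0,0,0],[0,0,0],1]]'
python3 -m handwheel '[[[0,0.12,0],[0,0,0],1],[[0,0,0],[0,0,0],1],[[0,0,0],[0,0,0],1]]'
```

```text
clock: 21.95
ee_pos: [479.6, 168.9, 96.4]
tool_rot: [-1.946, -2.466, 0.003]
force: [-8.1, -6.2, 5.2]
finger_gap: 0.155
gripper_force: 22.8
clock: 22.25
ee_pos: [479.7, 168.9, 96.3]
tool_rot: [-1.945, -2.465, 0.006]
force: [-14.0, -7.4, 8.0]
finger_gap: 0.155
gripper_force: 23.3
```

Firm against the stop (force grows without motion). Release, rise and check.

```bash
python3 -m handwheel '[[[0,-0.2,0],[0,0,0],0.3],[[0,0,0],[0,0,0],0.3],[[0,0,0],[0,0,0],0.3],[[0,0,-4.5],[0,0,0],0.3],[[0,0,-4.5],[0,0,0],0.3],[[-4.8,0,0],[0,0,0],0.3],[[-4.8,0,0],[0,0,0],0.3],[[-2,0,0],[0,0,0],0.3],[[0,0,0],[0,0,0],0.3],[[0,0,0],[0,0,0],0.3]]'
cat > bar.py <<'E'
from fin import *
st();i=manip.camera_info('wrist');im,d=manip.read_camera('wrist');cv2.imwrite('pics/b.png',im[:,:,::-1])
for nme,z in(('lug_hole',78.5),('bar_hinge',88),('bar_knob',110),('bar_hole',88)):
    for r in manip.spot_point('wrist',nme):
        print(nme,np.round(r['location'],1),plane(i,r['location'],z),round(r['confidence'],2))
        if nme=='bar_hole':c,a=dark(im,r['location'],12);print('  dark',c,a,plane(i,c,88))
E
python3 bar.py
```

```text
clock: 23.25
ee_pos: [506.8, 56.7, 185.4]
tool_rot: [-1.948, -2.465, -0.001]
force: [-0.3, 0.8, -0.1]
finger_gap: 0.35
gripper_force: 0.0
t 23.25 tcp [506.8  56.7 185.4] y-dir 13.38 z [ 0.  0. -1.] gap 0.35 gf 0.0 F [-0.3  0.8 -0.1] j [ 0.1 -0.  -0.   1.6  0.   1.4]
lug_hole [317.  135.9] [490.9 121.5  78.5] 0.7
bar_knob [316.5  30.3] [478.1 174.7 110. ] 0.69
bar_hole [313.2 141.7] [489.3 118.3  88. ] 0.68
  dark [316.8 140.5] 155.703125 [491.3 119.5  88. ]
```

Bar is shut: the knob-to-hole direction is −76.5°, hole at about (491,120.5). Now to the thumbscrew.

```bash
python3 -m handwheel '[[[-4.47,1.84,0],[0,0,0],0],[[-4.47,1.84,0],[0,0,0],0],[[-4.47,1.84,0],[0,0,0],0],[[-4.47,1.84,0],[0,0,0],0],[[0,0,0],[0,0,0],0],[[0,0,0],[0,0,0],0]]' 40
cat > screw.py <<'E'
from fin import *
st();i=manip.camera_info('wrist');im,d=manip.read_camera('wrist');cv2.imwrite('pics/s.png',im[:,:,::-1])
for nme,z in(('thumbscrew',36),('screw_block',0),('glue',0)):
    for r in manip.spot_point('wrist',nme): print(nme,np.round(r['location'],1),plane(i,r['location'],z),round(r['confidence'],2))
ax=R.from_rotvec(i['rotation']).apply([0,0,-1])
for r in manip.regions_of('wrist','thumbscrew')[:2]:
    m=r['pixels'];yx=np.argwhere(m);c=yx.mean(0)[::-1]
    P=np.array([ray(i,(x,y))[0]+ray(i,(x,y))[1]*d[y,x]/(ray(i,(x,y))[1]@ax) for y,x in yx[::3] if d[y,x]>0])
    t=P[P[:,2]>np.percentile(P[:,2],90)-6] if len(P) else P
    print('mask',c,len(yx),r['extent'],round(r['confidence'],2),plane(i,c,44),'top pts',t.mean(0),np.percentile(P[:,2],[10,50,90]),'mid xy',(t.min(0)+t.max(0))/2,'size',np.ptp(t,axis=0))
E
python3 screw.py
```

```text
clock: 24.1
ee_pos: [620.0, -100.3, 184.2]
tool_rot: [-1.946, -2.464, 0.001]
force: [0.4, 0.8, 1.2]
finger_gap: 0.498
gripper_force: 0.0
t 24.1 tcp [ 620.  -100.3  184.2] y-dir 13.4 z [-0.  0. -1.] gap 0.498 gf 0.0 F [0.4 0.8 1.2] j [-0.2  0.3  0.3  1.6  0.   1.2]
thumbscrew [388.8 173.9] [663.5 -52.8  36. ] 0.94
screw_block [381.7 165.7] [663.4 -51.8   0. ] 0.62
screw_block [124.7 381.6] [ 465.2 -329.8    0. ] 0.55
glue [346.  367.2] [ 686.2 -256.2    0. ] 0.66
mask [391.  174.1] 704 [374.8, 159.9, 406.1, 188.3] 0.74 [663.4 -51.6  44. ] top pts [662.7 -51.3  48.1] [47.2 48.2 49.1] mid xy [663.  -51.7  47.4] size [20.4 21.   5.5]
```

```bash
python3 -m handwheel '[[[1.85,2.67,0],[0,0,0],0],[[1.84,2.66,0],[0,0,0],0],[[0,0,4.5],[0,0,0],0],[[0,0,4],[0,0,0],0],[[0,0,0],[0,0,0],0],[[0,0,0],[0,0,0],0]]'
python3 screw.py
python3 -c "
from look import *
print(rel([663.2,-52,39.5]))"
```

```text
clock: 24.95
ee_pos: [662.6, -51.2, 101.3]
tool_rot: [-1.945, -2.467, 0.0]
force: [0.8, 0.3, 0.3]
finger_gap: 0.496
gripper_force: 0.0
t 24.95 tcp [662.6 -51.2 101.3] y-dir 13.48 z [-0.  0. -1.] gap 0.496 gf 0.0 F [0.8 0.3 0.3] j [-0.1  0.3  0.2  1.5  0.   1.3]
thumbscrew [317.6 261.3] [662.7 -52.4  36. ] 0.94
screw_block [320.  240.4] [664.1 -51.8   0. ] 0.98
mask [319.  265.1] 1338 [299.2, 243.1, 341.1, 285.2] 0.58 [663.2 -51.2  44. ] top pts [662.9 -50.8  48. ] [42.7 48.1 49. ] mid xy [663.3 -51.5  46.9] size [21.5 21.2  7.6]
[ 0.  -0.1  6.3]
```

```bash
python3 -m handwheel '[[[-0.04,0.03,3],[0,0,0],0],[[0,0,2.2],[0,0,0],0],[[0,0,1],[0,0,0],0],[[0,0,0],[0,0,0],0],[[0,0,0],[0,0,0],1],[[0,0,0],[0,0,0],1],[[0,0,0],[0,0,0],1],[[0,0,0],[0,0,0],1],[[0,0,0],[0,0,0],1]]' 50
python3 -m handwheel '[[[0,0,0],[0,0,0],1],[[0,0,-1],[0,0,0],1],[[0,0,-3],[0,0,0],1],[[0,0,-4.5],[0,0,0],1],[[0,0,-4.5],[0,0,0],1],[[0,0,0],[0,0,0],1],[[0,0,0],[0,0,0],1]]'
cat > held.py <<'E'
from fin import *
s=manip.get_state();T=R.from_rotvec(s['tool_rot']);i=manip.camera_info('wrist');im,d=manip.read_camera('wrist');cv2.imwrite('pics/h.png',im[:,:,::-1])
ax=R.from_rotvec(i['rotation']).apply([0,0,-1])
for r in manip.regions_of('wrist','thumbscrew')[:2]:
    yx=np.argwhere(r['pixels'])
    P=np.array([T.inv().apply(ray(i,(x,y))[0]+ray(i,(x,y))[1]*d[y,x]/(ray(i,(x,y))[1]@ax)-s['ee_pos']) for y,x in yx[::2] if d[y,x]>0])
    P=P[(np.abs(P[:,:2])<20).all(1)];t=P[P[:,2]<np.percentile(P[:,2],20)+2.5];A=np.c_[t[:,:2],np.ones(len(t))];f=np.linalg.lstsq(A,t[:,2],rcond=None)[0]
    print('held mask',r['extent'],round(r['confidence'],2),'top mid',(t.min(0)+t.max(0))/2,'size',np.ptp(t,axis=0),'tilt',f[:2].round(3),'mean',t.mean(0))
for r in manip.spot_point('wrist','thumbscrew')[:1]:
    p=plane(i,r['location'],s['ee_pos'][2]-3);print('origin',r['location'],T.inv().apply(p-s['ee_pos']))
E
python3 held.py
```

```text
clock: 26.1
ee_pos: [664.4, -52.2, 40.3]
tool_rot: [1.945, 2.464, 0.003]
force: [-0.1, 0.2, 6.1]
finger_gap: 0.227
gripper_force: 48.9
clock: 26.8
ee_pos: [664.1, -52.2, 170.3]
tool_rot: [1.945, 2.464, 0.003]
force: [1.3, 0.2, -1.6]
finger_gap: 0.226
gripper_force: 49.0
held mask [292.6, 283.1, 344.3, 349.4] 0.97 top mid [ 0.8  0.3 -9.1] size [21.9 19.2  6.4] tilt [0. 0.] mean [ 1.2  0.3 -7.9]
held mask [281.4, 382.3, 319.9, 443.4] 0.31 top mid [-11.1  -9.8 -35.4] size [0. 0. 0.] tilt [1.8 1.6] mean [-11.1  -9.8 -35.4]
origin [317.3, 310.7] [ 1.9 -0.1  3. ]
```

Thumbscrew held upright (offset about 1 mm). Going back to view the hole.

```bash
python3 -m handwheel '[[[3.28,-3.25,0],[0,0,0],1],[[3.28,-3.25,0],[0,0,0],1],[[3.28,-3.25,0],[0,0,0],1],[[3.28,-3.25,0],[0,0,0],1],[[0,0,0],[0,0,0],1],[[0,0,0],[0,0,0],1]]'
cat > hole.py <<'E'
from fin import *
st();i=manip.camera_info('wrist');im,d=manip.read_camera('wrist');s=manip.get_state();T=R.from_rotvec(s['tool_rot'])
u=proj(i,(491,120.5,88));print('expected',u)
g=cv2.cvtColor(im,cv2.COLOR_RGB2GRAY);x,y=u.round().astype(int);w=20
np.set_printoptions(linewidth=200);print(g[y-w:y+w+1:2,x-w:x+w+1:2])
for n,z in(('bar_hole',88),('bar_knob',110),('lug_hole',78.5)):
    for r in manip.spot_point('wrist',n):print(n,np.round(r['location'],1),plane(i,r['location'],z),round(r['confidence'],2))
p=cv2.resize(g[y-w:y+w+1,x-w:x+w+1],None,fx=6,fy=6,interpolation=cv2.INTER_CUBIC)
for t in(40,60,80):
    n,l,st_,c=cv2.connectedComponentsWithStats((p<t).astype(np.uint8))
    for k in range(1,n):
        if 60<st_[k,4]/36<700: q=(c[k]+.5)/6-.5+[x-w,y-w];b=st_[k];m=np.array([b[0]+b[2]/2,b[1]+b[3]/2])/6-.5+[x-w,y-w];print(t,'cen',q,plane(i,q,88),'box mid',m,plane(i,m,88),b[2:]/6)
E
python3 hole.py
```

```text
clock: 27.55
ee_pos: [505.8, 45.7, 167.8]
tool_rot: [-1.944, -2.467, 0.001]
force: [0.3, 1.2, -0.7]
finger_gap: 0.229
gripper_force: 49.1
t 27.55 tcp [505.8  45.7 167.8] y-dir 13.52 z [-0. -0. -1.] gap 0.229 gf 49.1 F [ 0.3  1.2 -0.7] j [ 0.1 -0.  -0.1  1.5 -0.   1.4]
expected [323.5 121.8]
[[109 109 111 110 112 110 110 111 112 112 111 109 110 111 110 109 108 111 111 111 113]
 [109 110 111 111 112 111 109 110 112 113 111 109 111 112 111 109 109 111 111 111 113]
 [109 110 111 112 112 110 110 110 111 112 111 108 111 112 111 109 109 113 112 112 113]
 [109 109 112 112 112 110 109 110 106 100  94  93 103 111 111 109 109 112 112 112 113]
 [109 110 112 112 113 110 106  92  98 108 113 107  77  87 107 109 109 111 112 112 113]
 [109 110 111 112 112 110  91 106 118 121 120 118 108  56  82 104 110 111 112 112 113]
 [109 110 112 112 112  97 106 115 118 121 120 118 116  90  44  88 107 112 112 112 114]
 [109 110 112 112 109  89 114 116 119 121 120 118 115 106  30  70  99 112 112 113 114]
 [109 110 113 112 103  65 113 116 119 121 120 119 116 106  28  46  92 112 112 113 114]
 [109 111 112 113 100  53
[... 775 characters left out ...]
 113 111 110 111 113 114 112 111 112 112 111 109 110 112 113 114 114]
 [111 111 113 114 113 111 110 111 112 114 112 110 113 112 110 109 110 113 113 114 115]
 [110 112 113 114 113 111 110 112 113 114 112 110 112 112 111 109 111 113 113 115 115]]
bar_hole [321.3 120.8] [489.7 120.8  88. ] 0.88
bar_hole [324.3 120.4] [491.2 121.3  88. ] 0.39
lug_hole [323.  119.3] [490.6 121.5  78.5] 0.95
40 cen [326.4 125. ] [492.9 119.2  88. ] box mid [324.3 121.8] [491.4 120.6  88. ] [ 19.3  16.7 549.8]
60 cen [326.1 124.5] [492.7 119.4  88. ] box mid [324.1 121.2] [491.2 120.9  88. ] [ 20.8  19.5 796.8]
80 cen [325.9 123.9] [492.5 119.8  88. ] box mid [324.2 120.6] [491.2 121.2  88. ] [  22.    22.2 1082.3]
```

Hole at (491.2, 121.0): box mid, networks and geometry agree, and the bore's bottom shows fully through it, so the holes line up. Moving over it and partly down.

```bash
python3 -m handwheel '[[[3.78,0.16,0],[0,0,0],1],[[3.78,0.16,0],[0,0,0],1],[[0,0,3],[0,0,0],1],[[0,0,1],[0,0,0],1],[[0,0,0],[0,0,0],1],[[0,0,0],[0,0,0],1],[[0,0,0],[0,0,0],1]]'
python3 - <<'E'
from look import *
st();print(np.round(10*rel([491.3,120.0,121]),1))
E
python3 held.py
```

```text
clock: 28.45
ee_pos: [492.7, 119.0, 129.3]
tool_rot: [1.947, 2.464, 0.001]
force: [-0.3, -0.6, -0.4]
finger_gap: 0.221
gripper_force: 49.1
t 28.45 tcp [492.7 119.  129.3] y-dir 13.38 z [ 0.  0. -1.] gap 0.221 gf 49.1 F [-0.3 -0.6 -0.4] j [ 0.2 -0.  -0.1  1.5 -0.   1.6]
[ 1.3 -1.2  8.3]
origin [314.1, 313.9] [ 0.3 -1.5  3. ]
```

```bash
python3 -m handwheel '[[[0.09,-0.09,0.5],[0,0,0],1],[[0,0,0.5],[0,0,0],1],[[0,0,0],[0,0,0],1]]'
python3 -m handwheel '[[[0,0,0.3],[0,0,0],1],[[0,0,0.3],[0,0,0],1],[[0,0,0],[0,0,0],1]]'
```

```text
clock: 28.9
ee_pos: [490.5, 120.1, 117.3]
tool_rot: [-1.946, -2.466, 0.002]
force: [-0.3, -0.1, -2.0]
finger_gap: 0.229
gripper_force: 49.1
clock: 29.2
ee_pos: [490.7, 120.2, 111.8]
tool_rot: [-1.946, -2.466, 0.001]
force: [0.0, 0.3, -0.9]
finger_gap: 0.229
gripper_force: 49.1
```

Tip is about 6 mm into the bar's hole with no force. On down.

```bash
python3 -m handwheel '[[[0,0,0.4],[0,0,0],1],[[0,0,0.4],[0,0,0],1],[[0,0,0.3],[0,0,0],1],[[0,0,0],[0,0,0],1]]'
python3 -m handwheel '[[[0,0,0.3],[0,0,0],1],[[0,0,0.3],[0,0,0],1],[[0,0,0],[0,0,0],1],[[0,0,0],[0,0,0],1]]'
```

```text
clock: 29.6
ee_pos: [490.7, 120.1, 100.7]
tool_rot: [-1.946, -2.466, 0.001]
force: [0.3, -0.2, -0.9]
finger_gap: 0.23
gripper_force: 49.1
clock: 30.0
ee_pos: [490.9, 120.2, 95.3]
tool_rot: [-1.946, -2.466, 0.0]
force: [0.0, 1.1, 0.3]
finger_gap: 0.223
gripper_force: 49.1
```

```bash
python3 -m handwheel '[[[0,0,0.2],[0,0,0],1],[[0,0,0.1],[0,0,0],1],[[0,0,0],[0,0,0],1]]'
python3 -m handwheel '[[[0,0,0],[0,0,0],0.2],[[0,0,0],[0,0,0],0.2],[[0,0,0],[0,0,0],0.2],[[0,0,-3],[0,0,0],0.2],[[0,0,-4.5],[0,0,0],0.2],[[-4,0,-2],[0,0,0],0.2],[[-4,0,0],[0,0,0],0.2],[[0,0,0],[0,0,0],0.2],[[0,0,0],[0,0,0],0.2]]'
python3 bar.py
python3 - <<'E'
from fin import *
i=manip.camera_info('wrist');im,d=manip.read_camera('wrist')
ax=R.from_rotvec(i['rotation']).apply([0,0,-1])
for r in manip.regions_of('wrist','thumbscrew')[:2]:
    yx=np.argwhere(r['pixels']);P=np.array([ray(i,(x,y))[0]+ray(i,(x,y))[1]*d[y,x]/(ray(i,(x,y))[1]@ax) for y,x in yx if d[y,x]>0])
    t=P[np.abs(P[:,2]-np.percentile(P[:,2],60))<2.5];f=np.linalg.lstsq(np.c_[t[:,:2]-t[:,:2].mean(0),np.ones(len(t))],t[:,2],rcond=None)[0]
    print(r['extent'],round(r['confidence'],2),'top mid',(t.min(0)+t.max(0))/2,'zpct',np.percentile(P[:,2],[10,50,90]),'tilt',f[:2].round(3))
E
```

```text
clock: 30.3
ee_pos: [491.0, 120.2, 92.3]
tool_rot: [1.946, 2.466, 0.0]
force: [0.5, -0.1, 0.3]
finger_gap: 0.226
gripper_force: 49.2
clock: 31.2
ee_pos: [509.6, 41.7, 187.2]
tool_rot: [-1.948, -2.464, 0.0]
force: [1.5, 0.9, -0.2]
finger_gap: 0.4
gripper_force: 0.0
t 31.2 tcp [509.6  41.7 187.2] y-dir 13.33 z [-0.  0. -1.] gap 0.4 gf 0.0 F [ 1.5  0.9 -0.2] j [ 0.1 -0.  -0.   1.6  0.   1.4]
[298.9, 98.3, 339.6, 137.5] 0.94 top mid [491.2 120.4 100.5] zpct [ 99.3 100.4 101.3] tilt [-0. -0.]
```

The head sits centred at (491.2, 120.4) and level. Its top reads 100.4 mm, and this depth camera has been reading about 1.7 mm low, so it is seated. With the screw through both holes the bar can't be more than about 0.036 rad open. Handing in.

```bash
python3 -c "
from plant import manip
print(manip.job_done())"
```

```text
the job is handed in; nothing more can be done
None
```

I handed the job in at about 31 s of 72 s, with no verdict returned: two thick packers and one thin one are stacked in the tube, the bar is swung shut to its stop, the thumbscrew is seated through both holes, and the spare thin packer was left untouched.

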